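# Snap the slot cover onto a lens tube

## Robot

A 6-joint arm with a two-finger parallel gripper is mounted at the origin on a cart in front of the work surface, level with it; the furniture and walls round the work are solid. World frame = base frame: x ahead of the robot, y to its left, z up, the work surface at z = 0. Lengths are in m, angles in degrees, forces in N, time in s.
With the tool pointing down it reaches from about 0.3 to 0.75 m from the base axis. Payload 8.5 kg.
Tool frame: the origin (TCP) lies on the centre line of the jaws, within the pads' length; the fingertips stand tips_ahead ahead of it and the grasp point (between the pads) lies 3 mm ahead of it (tips_ahead is the distance from the TCP to the fingertips, in m); z points along the fingers, y is the line along which they close (so a half turn about z gives the same grasp; the last joint's range is limited). The gripper opens to 85 mm and grips with 20 to 120 N. Pads are 22 mm wide; open, the fingers measure 114 mm over their backs; the gripper's body (76 mm by 85 mm) begins 54 mm behind the grasp point. The pads swing forward as they close: fully open they stand 13 mm farther back than shut.
Start: joints at [63.581, 21.807, 74.336, -0, 83.858, -12.336], TCP at [0.134, 0.533, 0.253] pointing down, gripper open.
Joint ranges: [-178.18, 178.18], [-50.72, 133.34], [12.68, 142.11], [-81.47, 261.47], [9.98, 163.14], [-165.26, 165.26]. Speed limits (degrees/s): [136.94, 136.94, 180, 180, 180, 180].

## Interface

Orientations are given as a 3x3 rotation matrix whose columns are the frame's x, y, z axes.
In Python, from rig import observe, get_image, close_job, tips_ahead gives the robot as it stands.
- The arm moves only by the shell command python3 -m creep [FORCE], which reads ROWS from standard input. ROWS is a JSON object whose key "moves" holds a list of rows, 1 to 10 of them, each of 5 numbers: dx, dy, dz in shares of the most that a row can go, 1 being 50 mm, then a turn about the tool's z in normalised numbers (1 is 90 degrees), then the finger opening in m; each row shifts and turns the commanded pose from where the row before left it, along the tool's axes as they then stand; what a row does not reach is not made up. A row lasts 1/10 s, in which the tool goes at most 0.05 m and 8.59 degrees, less where a joint would pass 70% of its speed; a pose out of reach is approached as far as the arm can. The fingers move at their own pace and stop on an object; FORCE is the grip in N (left out, the last holds). Time passes only in rows, so rows that do not move let the fingers close. It prints the time, the measured TCP pose, the force, the opening and the grip force at its end. A shift or turn number past 1, either way, is cut back to 1. Input that does not fit is refused with a message, and nothing moves.
- observe(): the state, without advancing time (a new reading comes with each control period).
- get_image(name): name is "scene" or "top" or "wrist"; returns a dict with "pixels" (480x640x3 uint8, red, green, blue), "depth" (480x640 float32, m along the optical axis (not along the pixel's ray), 0 where there is no reading), "K" (3x3 intrinsics, pixels), "distortion" ([k1, k2, p1, p2, k3] as OpenCV has them; the pictures are not rectified), "extrinsics" (4x4, takes a point from world to camera coordinates). Camera axes: x right, y down, z forward; pixel columns grow to the right and rows downward; lengths in m; the calibration is good to about 2 mm. A picture is of the moment at which its call begins.
- close_job(): hands the job in; it is judged then, once.
The state is a dict: "time_s": time; "q": joint angles; "qvel": joint speeds; "joint_efforts": joint torques, N m; "position": TCP position; "tool_rot": TCP orientation; "ft_force": force on the tool from outside, world axes, zero at the start; "wrist_torque": the same for the moment, N m; "grip_width": finger opening in m; "gripper_force": force on a finger pad.
Only numpy, scipy, OpenCV 4.12 (cv2) and the standard library are available. Lean on these libraries where they do the work, as an engineer would, in place of code of your own. Each camera call takes 0.05 s, during which the arm holds its last target. There are 200 camera calls.

## Task

Close the access slot of the horizontal lens tube: pick up the cover that is long enough for the slot (the longer of the two grey clip covers), drape it over the tube centred on the slot with a skirt on either side, and press it straight down until its tongues snap under the clip rails on its flanks and it sits flush on the slot frame. Keep pressing after the snap and finish like that: the program ends while the gripper is still pushing the cover down firmly on the frame, with about 10 to 20 N. Leave the short cover, the dropper bottle and the screw tin where they stand.

Things in the scene. Friction and masses are not known exactly. Their poses are not given: they have to be found in the camera images.
- cover_long: grey plastic inverted U, 70 mm long (y), 44 wide (x; 48 over the flared lips), 54 high, about 90 g, upright on its skirts. Origin: centre of underside. Skirts 31 mm deep, 38 apart inside. Roof top at z 34; on it a finger rib 12 mm thick (x), 44 long (y), 20 high: grip it across x from above. Half a turn fits as well. Mid each skirt a sprung tongue; its noses stand 31 apart
- cover_long_seat (a point): centre of the underside of the long cover's roof, 31 mm above its origin; same axes as the cover. This face comes to lie on the slot frame
- cover_short: the wrong cover: same section and height but only 40 mm long, too short for the slot; leave it. Origin: centre of its underside. The two covers may stand in either of two places
- tube: black slotted lens tube, 30 mm diameter, 220 mm long, lying level along its own y axis on two posts (42 mm ring clamps 98 mm either side of its middle), fixed. A steel clip rail (6 mm round) runs along each flank by the slot: 35 mm over both. Origin on the table below the tube's middle; tube axis at z = 115 mm
- slot_frame: raised flat aluminium frame round the dark access slot on top of the tube, 54 mm long (y, along the tube) x 20 mm wide (x), 25 mm from the tube's middle towards the tube's +y, fixed. Origin at the centre of its top face, 132 mm above the table; z up
- slot (a point): centre of the slot frame's top face, same axes. The noses meet the clip rails with cover_long_seat about 8 mm above this point (draped); pressing on needs about 10 to 16 N at the most; once past the rails (about 4 mm above) the force suddenly drops to nearly nothing, and the roof meets the rigid frame at 0 mm
- ipa_dropper: bystander: small white dropper bottle, 41x40x125 mm, origin at the centre of its underside; loose
- screw_tin: bystander: open round tin of screws, 63 mm diameter, 20 mm high, origin at the centre of its underside; loose

How it is judged:
By the outcome, as a careful person would: the job done as asked, in the order asked, and still so for the second after the job is handed in, while the arm keeps its last pose, push and grip.
It also fails if it takes over 42 s, if anything falls off the work surface, if the arm or the gripper's body presses on something with over 40 N, if the wrist force passes 120 N, or if a joint passes its speed limit or range.

## Working session

There is one attempt and no reset: what is moved stays moved. The work goes in short steps, Python scripts to look and compute and a shell command to move; the robot and the scene stay as the last step left them, time stands still between calls to the robot, and variables do not carry over. Pictures are saved under pics/ and viewed, at most 10 in all, crops included, and the job is handed in when it is done.

```bash
mkdir -p pics; cat > h.py <<'E'
import numpy as np, cv2
from rig import observe,get_image,close_job,tips_ahead
def grab(n,f):
    d=get_image(n); cv2.imwrite(f,d["pixels"][:,:,::-1]); np.savez(f[:-4]+'.npz',**d); return d
def cloud(d):
    z=d["depth"]; h,w=z.shape
    u,v=np.meshgrid(np.arange(w),np.arange(h))
    p=cv2.undistortPoints(np.stack([u,v],-1).reshape(-1,1,2).astype(np.float32),d["K"],d["distortion"]).reshape(h,w,2)
    c=np.dstack([p[...,0]*z,p[...,1]*z,z]); E=d["extrinsics"]
    W=(c-E[:3,3])@E[:3,:3]; W[z<=0]=np.nan
    return W
E
python3 - <<'E'
from h import *
for n in("top","scene"): grab(n,f"pics/{n}0.png")
s=observe(); print(s,tips_ahead)
E
```

```text
{'time_s': 0.1, 'q': array([ 6.35794600e+01,  2.18369584e+01,  7.43791962e+01, -1.42690165e-03,
        8.38586597e+01, -1.23354399e+01]), 'qvel': array([ 0.08060916, -0.09701924, -0.21081826, -0.0389297 , -0.03206586,
        0.10909785]), 'joint_efforts': array([ 3.46111046e-03, -4.49222481e+01, -2.31657493e+01, -2.07302596e-04,
        3.64996304e-03, -3.22131211e-05]), 'position': array([0.13374623, 0.53324549, 0.25278226]), 'tool_rot': array([[-9.69935916e-01,  2.43359827e-01, -5.58829284e-04],
       [ 2.43360336e-01,  9.69935232e-01, -1.18039033e-03],
       [ 2.54768623e-04, -1.28089986e-03, -9.99999147e-01]]), 'ft_force': array([ 0.22275856,  0.08500225, -0.54352719]), 'wrist_torque': array([ 0.01193967, -0.02699955,  0.00415269]), 'gripper_force': 0.0, 'grip_width': 0.08592017205790155} 0.022
```

View pics/top0.png

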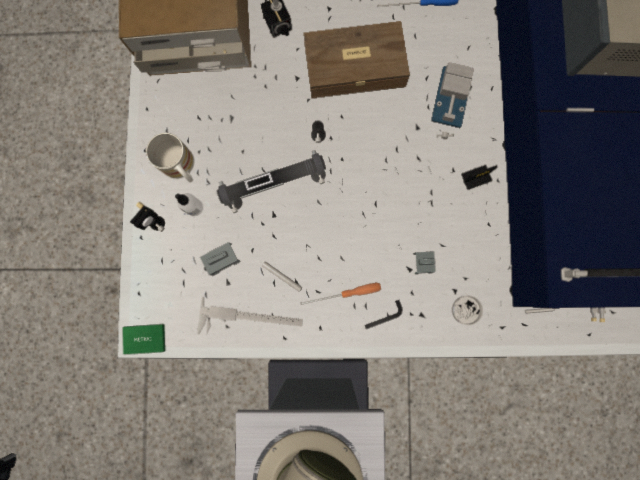

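View pics/scene0.png

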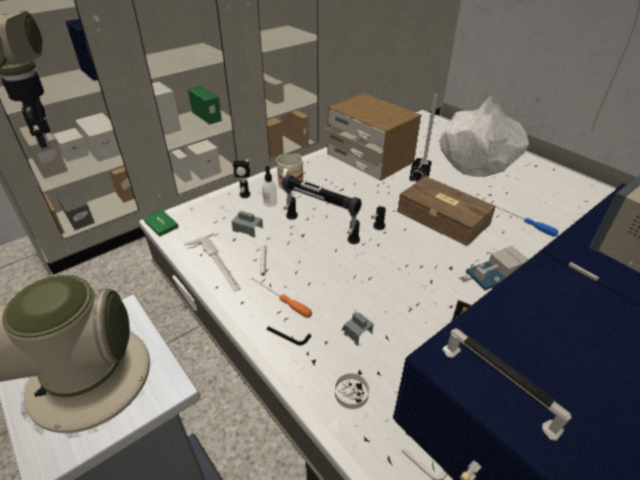

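The top view shows the long cover at (220,258), the short one at (425,262), the tube from (228,193) to (318,167) with its slot frame at (259,181), the dropper at (188,203) and the tin at (467,309). The scene view agrees with this layout.

```bash
python3 - <<'E'
from h import *
d=np.load('pics/top0.npz'); W=cloud(d); px=d['pixels'].astype(int)
def box(u0,u1,v0,v1,zl,zh,extra=None):
    w=W[v0:v1,u0:u1]; m=(w[...,2]>zl)&(w[...,2]<zh)
    if extra is not None: m&=extra[v0:v1,u0:u1]
    p=w[m]; r=cv2.minAreaRect((p[:,:2]*1000).astype(np.float32))
    ev,V=np.linalg.eigh(np.cov(p[:,:2].T)); a=V[:,1]
    print(len(p),'median',np.median(p,0).round(4),'mean',p.mean(0).round(4),'rect',r,'axis',np.degrees(np.arctan2(a[1],a[0])).round(2))
print('table',np.nanmedian(W[210:230,350:400].reshape(-1,3),0))
print('long roof');box(195,245,235,280,.025,.045)
print('long rib');box(195,245,235,280,.046,.07)
print('short');box(410,440,245,280,.025,.07)
br=px.min(-1)>130
print('tube');box(225,322,150,205,.10,.16)
print('frame');box(240,280,165,195,.11,.15,br)
print('dropper');box(170,205,185,215,.03,.2)
# ray casting of masks on planes
def cast(uv,z):
    E=d['extrinsics'];p=cv2.undistortPoints(np.float32(uv).reshape(-1,1,2),d['K'],d['distortion']).reshape(-1,2)
    r=np.c_[p,np.ones(len(p))]@E[:3,:3]; c=-E[:3,:3].T@E[:3,3]
    return c+r*((z-c[2])/r[:,2])[:,None]
m=np.zeros(br.shape,np.uint8); m[168:194,244:275]=br[168:194,244:275]&(W[168:194,244:275,2]>.10)
c=max(cv2.findContours(m,cv2.RETR_EXTERNAL,cv2.CHAIN_APPROX_NONE)[0],key=cv2.contourArea)
print('frame cast',cv2.minAreaRect((cast(c,.132)[:,:2]*1000).astype(np.float32)))
print('cam',-d['extrinsics'][:3,:3].T@d['extrinsics'][:3,3])
s=cv2.resize(d['pixels'][150:290,180:330,::-1],None,fx=5,fy=4.2,interpolation=cv2.INTER_CUBIC)
cv2.imwrite('pics/crop0.png',cv2.resize(d['pixels'][150:290,180:330,::-1],(640,597)))
E
```

```text
table [ 5.64760574e-01 -1.46763754e-01  2.39665333e-04]
long roof
562 median [0.4766 0.1904 0.0337] mean [0.4776 0.1911 0.0338] rect ((478.0977783203125, 193.0102996826172), (44.717315673828125, 71.48808288574219), 27.255218505859375) axis 117.01
long rib
130 median [0.4772 0.1922 0.0538] mean [0.4779 0.1922 0.0536] rect ((477.9362487792969, 192.50946044921875), (12.998373031616211, 44.61437225341797), 24.444021224975586) axis 116.55
short
394 median [ 0.466  -0.2484  0.0347] mean [ 0.4674 -0.2485  0.0386] rect ((467.79010009765625, -249.5422821044922), (43.8279914855957, 40.896461486816406), 2.8330774307250977) axis -170.47
tube
1706 median [0.6279 0.0678 0.1277] mean [0.6281 0.0656 0.1265] rect ((634.0122680664062, 67.92106628417969), (49.26570510864258, 211.6353302001953), 18.2818603515625) axis 109.4
frame
128 median [0.6247 0.0961 0.1315] mean [0.6242 0.0946 0.1296] rect ((624.1019287109375, 88.52987670898438), (35.332637786865234, 77.64429473876953), 17.416093826293945) axis 109.03
dropper
384 median [0.5909 0.2494 0.069 ] mean [0.5916 0.2495 0.0736] rect ((594.62109375, 252.6710205078125), (33.77663040161133, 40.431461334228516), 66.96095275878906) axis 149.76
frame cast ((623.1968383789062, 94.30467224121094), (22.363224029541016, 52.82313537597656), 18.35684585571289)
cam [ 0.3918245  -0.04367777  1.05218912]
```

View pics/crop0.png

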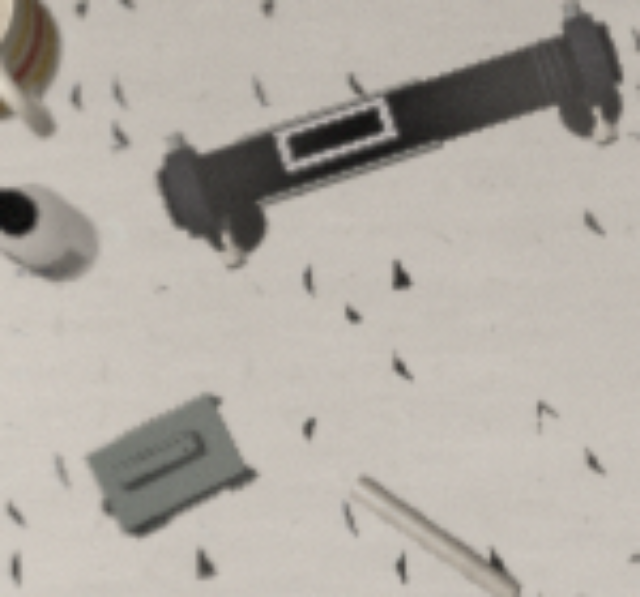

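The crop shows the rib running along the long cover, from about (125,475) to (200,440) in crop pixels. The slot frame is centred near (337,135), with the clip rails alongside it. The sizes, heights and reach all match the given ones: cover at (0.478, 0.1925) with axis 117°, slot at (0.623, 0.0945) with axis 108.5°. I'll move now.

The rows are not in the units I measure in: shifts go in shares of 50 mm and turns go in shares of 90 degrees. I convert before sending: -0.035 m is -0.7, -0.0205 m is -0.41.

```bash
echo '{"moves":[[-0.7,-0.41,0,0,0.085],[-0.7,-0.41,0,0,0.085],[-0.7,-0.41,0,0,0.085],[-0.7,-0.41,0,0,0.085],[-0.7,-0.41,0,0,0.085],[-0.7,-0.41,0,0,0.085],[-0.7,-0.41,0,0,0.085],[-0.7,-0.41,0,0,0.085],[-0.7,-0.41,0,0,0.085],[-0.7,-0.41,0,0,0.085]]}' | python3 -m creep
echo '{"moves":[[-0.68,-0.42,0,0,0.085],[-0.68,-0.42,0,0,0.085],[0,0,0,0.0906,0.085],[0,0,0,0.0906,0.085],[0,0,0,0.0906,0.085],[0,0,0,0.0906,0.085],[0,0,0,0.0906,0.085],[0,0,0,0.0906,0.085],[0,0,0,0,0.085],[0,0,0,0,0.085]]}' | python3 -m creep
cat >> h.py <<'E'
def to_tool(target,ang):
    s=observe();R=s['tool_rot'];d=R.T@(np.array(target)-s['position'])
    ya=np.degrees(np.arctan2(R[1,1],R[0,1]))
    print('t',s['time_s'],'pos',s['position'].round(4),'yang',ya.round(2),'F',s['ft_force'].round(1),'move',d.round(4),'turn',round((ya-ang+90)%180-90,2))
E
python3 - <<'E'
from h import *
d=grab('wrist','pics/w1.png'); to_tool([.478,.1925,.06],27)
W=cloud(d)
for zl,zh in((.026,.042),(.047,.065)):
    m=(W[...,2]>zl)&(W[...,2]<zh)&(np.hypot(W[...,0]-.478,W[...,1]-.1925)<.06)
    n,l,st,_=cv2.connectedComponentsWithStats(m.astype(np.uint8)); k=1+st[1:,4].argmax()
    p=W[l==k]; ev,V=np.linalg.eigh(np.cov(p[:,:2].T))
    print(len(p),p.mean(0),np.median(p[:,2]),cv2.minAreaRect((p[:,:2]*1000).astype(np.float32)),np.degrees(np.arctan2(V[1,1],V[0,1])))
E
```

```text
time_s: 1.1
position: [0.4243, 0.248, 0.2531]
tool_rot: [[-0.97, 0.243, -0.001], [0.243, 0.97, -0.0], [0.0, -0.0, -1.0]]
ft_force: [-0.1, 0.6, -0.5]
grip_width: 0.085
gripper_force: 0.0
time_s: 2.1
position: [0.4791, 0.1922, 0.2531]
tool_rot: [[-0.458, 0.889, -0.001], [0.889, 0.458, -0.0], [0.0, -0.0, -1.0]]
ft_force: [-0.6, 0.1, 1.0]
grip_width: 0.0851
gripper_force: 0.0
t 2.15 pos [0.4791 0.1921 0.2532] yang 27.21 F [ 1.1 -0.9  0.7] move [ 0.0008 -0.0007  0.1932] turn 0.21
2738 [0.47560791 0.19430108 0.03480026] 0.03480202727490137 ((476.5630798339844, 192.32315063476562), (44.03004455566406, 69.38203430175781), 27.021289825439453) 117.18703089561275
652 [0.47608608 0.19312689 0.05471449] 0.054758150615932755 ((476.7818603515625, 192.33273315429688), (11.57658863067627, 43.861793518066406), 26.948862075805664) 116.3895808150751
```

View pics/w1.png

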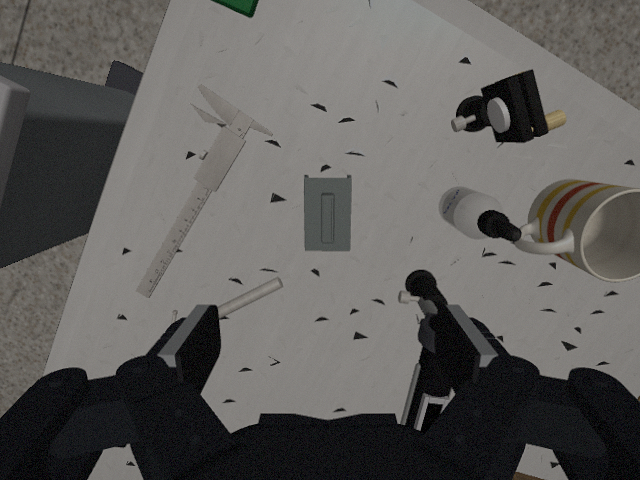

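The wrist view shows the cover centred between the jaws, with its rib at (328,217) running vertically in the image. Both views agree within about 1.5 mm, so I'll use (0.4772, 0.1924) and descend.

Scaled: 0.04 m is 0.8, -0.0016 m is -0.032.

```bash
echo '{"moves":[[0.024,-0.032,0.6,0,0.05],[0,0,0.8,0,0.05],[0,0,0.8,0,0.05],[0,0,0.6,0,0.05],[0,0,0.4,0,0.05],[0,0,0.24,0,0.05],[0,0,0.2,0,0.05],[0,0,0.2,0,0.05],[0,0,0,0,0.05]]}' | python3 -m creep 
echo '{"moves":[[0,0,0,0,0.02],[0,0,0,0,0.02],[0,0,0,0,0.0],[0,0,0,0,0],[0,0,0,0,0],[0,0,0,0,0]]}' | python3 -m creep 60
```

```text
time_s: 3.05
position: [0.4768, 0.1924, 0.0605]
tool_rot: [[-0.455, 0.891, -0.002], [0.891, 0.455, -0.0], [0.0, -0.002, -1.0]]
ft_force: [0.5, -1.3, 0.1]
grip_width: 0.0502
gripper_force: 0.0
time_s: 3.65
position: [0.4775, 0.1925, 0.0618]
tool_rot: [[-0.454, 0.891, 0.001], [0.891, 0.454, 0.0], [-0.0, 0.001, -1.0]]
ft_force: [-0.2, -1.1, 6.5]
grip_width: 0.0101
gripper_force: 62.8
```

Scaled: -0.03 m is -0.6, -0.02 m is -0.4.

```bash
echo '{"moves":[[0,0,-0.1,0,0],[0,0,-0.3,0,0],[0,0,-0.6,0,0],[0,0,-0.6,0,0],[0,0,-0.6,0,0],[0,0,-0.6,0,0],[0,0,-0.4,0,0],[0,0,0,0,0],[0,0,0,0,0]]}' | python3 -m creep 
python3 - <<'E'
from h import *
d=grab('wrist','pics/w2.png'); grab('scene','pics/s2.png');to_tool([.623,.0945,.225],18.5)
s=cv2.imread('pics/s2.png')[120:320,200:420]; cv2.imwrite('pics/s2c.png',cv2.resize(s,(660,600),interpolation=cv2.INTER_CUBIC))
E
```

```text
time_s: 4.55
position: [0.4768, 0.1925, 0.2206]
tool_rot: [[-0.454, 0.891, -0.001], [0.891, 0.454, -0.0], [0.0, -0.001, -1.0]]
ft_force: [0.2, 0.0, -1.3]
grip_width: 0.0104
gripper_force: 61.9
t 4.65 pos [0.4766 0.1924 0.2199] yang 27.02 F [ 0.6 -0.8 -1.8] move [-0.1537  0.0859 -0.0055] turn 8.52
```

View pics/w2.png

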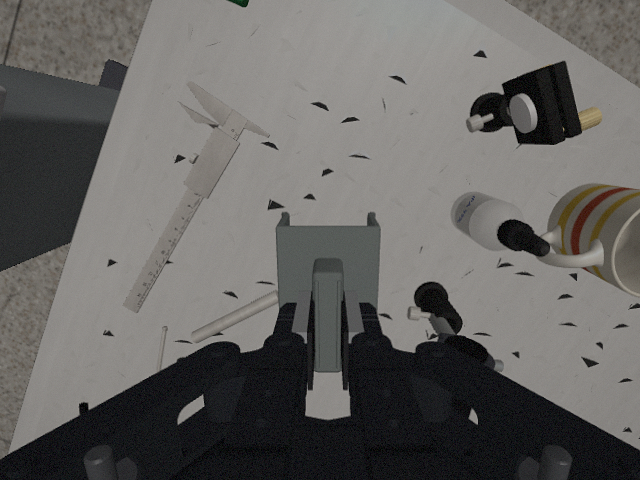

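View pics/s2c.png

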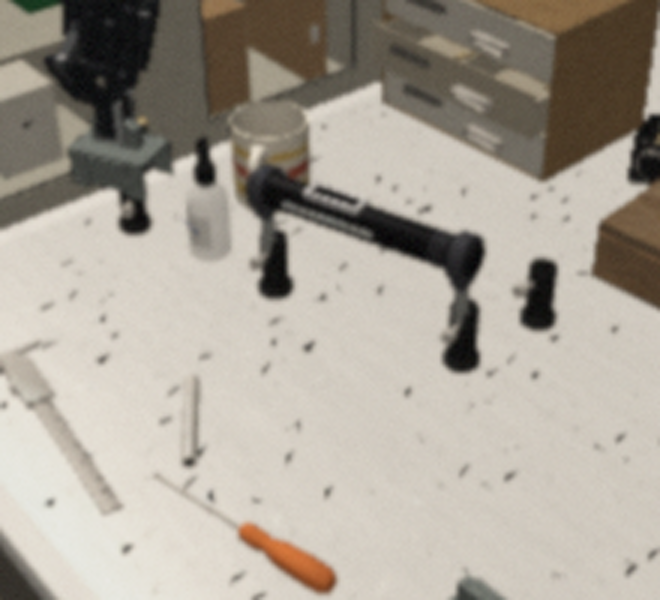

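The cover is held level and centred by its rib, with no visible slip. From the lift, the seat is about 0.0308 m below the TCP. I'll stop short of the slot so the wrist camera sees the frame ahead of the cover.

Scaled: -0.03 m is -0.6, 0.009 m is 0.18, 4.26 degrees / 90 = 0.0473.

```bash
echo '{"moves":[[0,0,-0.6,0,0],[-0.6,0.18,0,0,0],[-0.6,0.18,0,0,0],[-0.6,0.18,0,0,0],[-0.6,0.18,0,0,0],[-0.6,0.18,0,0,0],[-0.6,0.18,0,0,0],[-0.6,0.18,0,0,0],[-0.6,0.18,0,0.0473,0],[0,0,0,0.0473,0]]}' | python3 -m creep 
echo '{"moves":[[0,0,0,0,0],[0,0,0,0,0],[0,0,0,0,0]]}' | python3 -m creep
python3 - <<'E'
from h import *
d=grab('wrist','pics/w3.png'); s=observe();R=s['tool_rot'];P=s['position'];to_tool([.623,.0945,.225],18.5)
W=cloud(d);px=d['pixels'].astype(int)
T=(W-P)@R  # tool coords
def rep(m,A,n):
    k,l,st,_=cv2.connectedComponentsWithStats(m.astype(np.uint8)); i=1+st[1:,4].argmax();p=A[l==i]
    r=cv2.minAreaRect((p[:,:2]*1000).astype(np.float32)); print(n,len(p),p.min(0).round(4),p.max(0).round(4),'med',np.median(p,0).round(4),r)
    return l==i
rep((T[...,2]>.023)&(T[...,2]<.033)&(np.abs(T[...,1])<.03)&(np.abs(T[...,0])<.05)&(px.max(-1)>70),T,'roof in tool')
near=(np.hypot(W[...,0]-.623,W[...,1]-.0945)<.045)
m=rep(near&(W[...,2]>.127)&(W[...,2]<.138)&(px.min(-1)>120),W,'frame')
c=max(cv2.findContours(m.astype(np.uint8),cv2.RETR_EXTERNAL,cv2.CHAIN_APPROX_NONE)[0],key=cv2.contourArea)
q=cv2.undistortPoints(c.astype(np.float32),d['K'],d['distortion']).reshape(-1,2);E=d['extrinsics']
r=np.c_[q,np.ones(len(q))]@E[:3,:3];o=-E[:3,:3].T@E[:3,3];p=o+r*((.132-o[2])/r[:,2])[:,None]
print('frame cast',cv2.minAreaRect((p[:,:2]*1000).astype(np.float32)))
t=W[(np.hypot(W[...,0]-.63,W[...,1]-.07)<.09)&(W[...,2]>.118)&(W[...,2]<.131)]
E
```

```text
time_s: 5.65
position: [0.6519, 0.0083, 0.2484]
tool_rot: [[-0.311, 0.95, -0.003], [0.95, 0.311, -0.0], [0.001, -0.003, -1.0]]
ft_force: [-0.9, 0.4, -1.3]
grip_width: 0.0104
gripper_force: 61.9
time_s: 5.95
position: [0.65, 0.012, 0.251]
tool_rot: [[-0.319, 0.948, -0.001], [0.948, 0.319, 0.0], [0.0, -0.001, -1.0]]
ft_force: [0.3, -0.4, -1.1]
grip_width: 0.0109
gripper_force: 61.9
t 6.0 pos [0.65   0.012  0.2513] yang 18.6 F [-0.1 -0.  -0.8] move [0.0868 0.0007 0.0263] turn 0.1
roof in tool 6186 [-0.0048 -0.0238  0.0236] [0.0354 0.0204 0.0329] med [ 0.0225 -0.0013  0.0275] ((15.306397438049316, -1.6346588134765625), (39.90583801269531, 44.36784362792969), 0.4929617643356323)
frame 1333 [0.6025 0.0659 0.1304] [0.6366 0.1218 0.1352] med [0.6189 0.0959 0.1328] ((619.7622680664062, 94.09205627441406), (19.3497257232666, 53.515098571777344), 17.996187210083008)
frame cast ((619.8056640625, 94.04586791992188), (19.327701568603516, 53.486820220947266), 17.9625186920166)
```

View pics/w3.png

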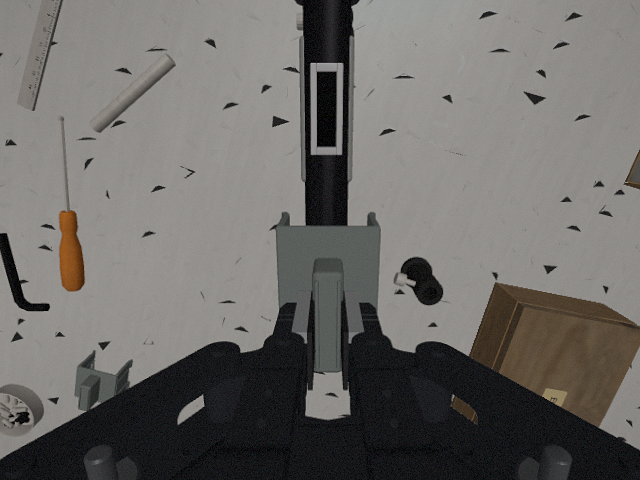

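The wrist view shows the cover (columns 277–380, centre 328) in line with the frame (311–343, rows 62–155, centre 327). Relative to the cover, the slot is +87 mm in tool x and −0.9 mm in tool y, and the angles agree to about 0.1°.

Scaled: 0.03 m is 0.6, -0.0009 m is -0.018.

```bash
echo '{"moves":[[0.4,-0.018,0,0,0],[0.6,0,0,0,0],[0.5,0,0.2,0,0],[0.24,0,0.36,0,0],[0,0,0.36,0,0],[0,0,0,0,0],[0,0,0,0,0],[0,0,0,0,0]]}' | python3 -m creep 80
python3 - <<'E'
from h import *
to_tool([.6216,.0943,.163],18.3)
grab('scene','pics/s3.png')
s=cv2.imread('pics/s3.png')[130:270,240:400]; cv2.imwrite('pics/s3c.png',cv2.resize(s,(640,560),interpolation=cv2.INTER_CUBIC))
E
```

```text
time_s: 6.8
position: [0.6222, 0.0937, 0.2066]
tool_rot: [[-0.317, 0.948, 0.002], [0.948, 0.317, -0.0], [-0.001, 0.002, -1.0]]
ft_force: [-0.0, -0.4, -1.6]
grip_width: 0.0095
gripper_force: 83.5
t 6.8 pos [0.6222 0.0937 0.2066] yang 18.5 F [-0.  -0.4 -1.6] move [ 0.0008 -0.0005  0.0436] turn 0.2
```

View pics/s3c.png

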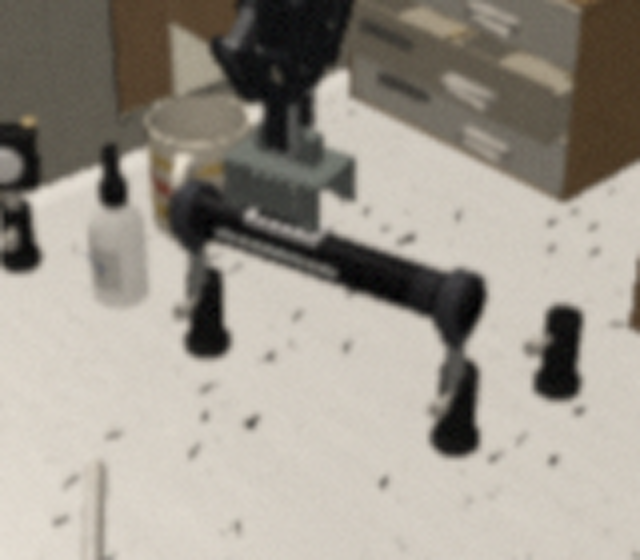

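The cover (about (290,170) in the crop) hangs above the frame and lines up with the tube. I'll lower it to the draped height.

Scaled: 0.006 m is 0.12, 0.005 m is 0.1.

```bash
echo '{"moves":[[0,0,0.12,0,0],[0,0,0.1,0,0],[0,0,0.1,0,0],[0,0,0.08,0,0],[0,0,0,0,0],[0,0,0,0,0]]}' | python3 -m creep
echo '{"moves":[[0,0,0.08,0,0],[0,0,0.08,0,0],[0,0,0.06,0,0],[0,0,0.06,0,0],[0,0,0,0,0],[0,0,0,0,0]]}' | python3 -m creep
```

```text
time_s: 7.45
position: [0.6219, 0.0936, 0.1853]
tool_rot: [[-0.317, 0.948, -0.0], [0.948, 0.317, -0.0], [0.0, -0.0, -1.0]]
ft_force: [0.6, -0.1, -1.8]
grip_width: 0.0097
gripper_force: 83.5
time_s: 8.05
position: [0.6218, 0.0936, 0.1712]
tool_rot: [[-0.317, 0.948, -0.0], [0.948, 0.317, -0.0], [0.0, -0.0, -1.0]]
ft_force: [-0.3, 0.2, -1.5]
grip_width: 0.0092
gripper_force: 83.7
```

Scaled: 0.001 m is 0.02.

```bash
for i in 1 2 3; do echo '{"moves":[[0,0,0.02,0,0],[0,0,0,0,0],[0,0,0,0,0]]}' | python3 -m creep | egrep 'time|position|ft_'; done
```

```text
time_s: 8.35
position: [0.6219, 0.0936, 0.1706]
ft_force: [-2.2, 0.0, 2.2]
time_s: 8.65
position: [0.6221, 0.0936, 0.17]
ft_force: [-2.0, -0.4, 4.1]
time_s: 8.95
position: [0.6222, 0.0936, 0.1693]
ft_force: [-3.0, 0.2, 7.1]
```

Scaled: 0.001 m is 0.02, -0.0006 m is -0.012.

```bash
echo '{"moves":[[0,-0.012,0.02,0,0],[0,0,0,0,0],[0,0,0,0,0]]}' | python3 -m creep | egrep 'time|position|ft_'; for i in 1 2 3; do echo '{"moves":[[0,0,0.02,0,0],[0,0,0,0,0],[0,0,0,0,0]]}' | python3 -m creep | egrep 'time|position|ft_'; done
```

```text
time_s: 9.25
position: [0.6218, 0.0934, 0.1683]
ft_force: [-1.7, -0.7, 5.9]
time_s: 9.55
position: [0.6216, 0.0934, 0.1664]
ft_force: [-0.2, -0.1, 1.5]
time_s: 9.85
position: [0.6213, 0.0935, 0.1648]
ft_force: [0.8, -0.5, -2.8]
time_s: 10.15
position: [0.6212, 0.0935, 0.1639]
ft_force: [1.4, -0.1, -4.8]
```

Scaled: 0.001 m is 0.02.

```bash
for i in 1 2 3; do echo '{"moves":[[0,0,0.02,0,0],[0,0,0,0,0],[0,0,0,0,0]]}' | python3 -m creep | egrep 'time|position|ft_'; done
```

```text
time_s: 10.45
position: [0.6212, 0.0934, 0.1633]
ft_force: [-0.2, 0.8, -1.7]
time_s: 10.75
position: [0.6213, 0.0935, 0.1632]
ft_force: [-2.8, 0.2, 4.9]
time_s: 11.05
position: [0.6213, 0.0935, 0.1631]
ft_force: [-5.1, -0.1, 12.6]
```

Scaled: -0.0007 m is -0.014, 0.0003 m is 0.006.

```bash
echo '{"moves":[[0,-0.014,0.006,0,0],[0,0,0,0,0],[0,0,0,0,0],[0,0,0,0,0],[0,0,0,0,0]]}' | python3 -m creep
python3 - <<'E'
from h import *
F=[]
for n in('scene','top','wrist','scene'):
    d=grab(n,f'pics/{n}9.png'); F.append(observe()['ft_force'].round(1))
    if n=='wrist':
        s=observe();T=(cloud(d)-s['position'])@s['tool_rot'];px=d['pixels'];m=(abs(T[...,2]-.028)<.005)&(abs(T[...,1])<.03)&(abs(T[...,0])<.05)&(px.max(-1)>70)
        W=cloud(d)[m];print('roof z',np.median(W[:,2]), 'x end',T[m][:,0].max())
print(F)
a=cv2.resize(cv2.imread('pics/scene9.png')[150:260,260:380],(390,358)); b=cv2.resize(cv2.imread('pics/wrist9.png'),(400,300)); o=np.zeros((360,800,3),np.uint8);o[:358,:390]=a;o[:300,400:]=b;cv2.imwrite('pics/fin.png',o)
E
```

```text
time_s: 11.55
position: [0.6213, 0.0934, 0.1631]
tool_rot: [[-0.317, 0.948, 0.004], [0.948, 0.317, 0.0], [-0.001, 0.003, -1.0]]
ft_force: [-1.7, 2.0, 10.9]
grip_width: 0.0095
gripper_force: 85.5
roof z 0.13580305998829895 x end 0.03520094427418884
[array([-2.5,  2. , 11.9]), array([-2.1,  1.1, 11.8]), array([-2.4,  1.1, 11.4]), array([-3.3,  1.6, 11. ])]
```

View pics/fin.png

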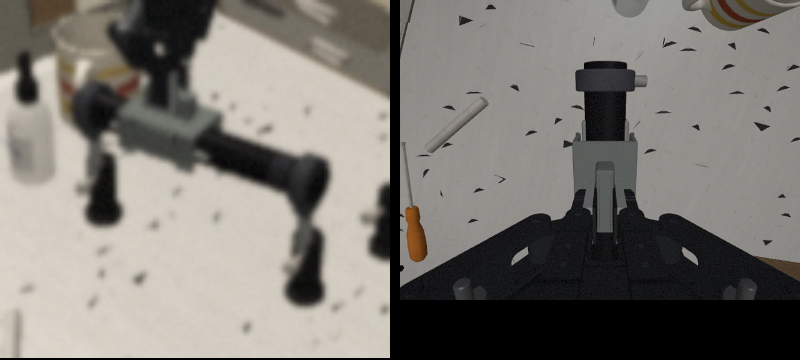

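The cover sits on the tube over the slot with a skirt on each side: at (165,130) in the left panel and (605,190) in the right. Its roof is at 0.135–0.136 m, which is the flush height of 0.135. I'll raise the push to mid-range.

Scaled: 0.0005 m is 0.01.

```bash
echo '{"moves":[[0,0,0.01,0,0],[0,0,0,0,0],[0,0,0,0,0],[0,0,0,0,0],[0,0,0,0,0]]}' | python3 -m creep; echo '{"moves":[[0,0,0,0,0],[0,0,0,0,0],[0,0,0,0,0]]}' | python3 -m creep | egrep 'pos|ft'
```

```text
time_s: 12.25
position: [0.6213, 0.0935, 0.1631]
tool_rot: [[-0.317, 0.948, 0.004], [0.948, 0.317, 0.0], [-0.001, 0.004, -1.0]]
ft_force: [-2.8, 1.3, 14.2]
grip_width: 0.0096
gripper_force: 85.9
position: [0.6213, 0.0935, 0.1631]
ft_force: [-3.6, 0.7, 15.5]
```

```bash
python3 -c "
from rig import *
print(observe()['ft_force']);print(close_job())"
```

```text
[-3.62994191  0.67057862 15.545632  ]
the job is handed in; nothing more can be done
None
```

The long cover is snapped over the slot and sits flush on the frame; I handed the job in after about 12.6 s with the gripper still pressing down at about 15 N, and the short cover, dropper and tin were never touched.

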